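# Glue and close a split ultrasound-probe housing, and hold it shut

### The arm

A 6-joint arm with a two-finger parallel gripper is mounted at the origin on the work surface. World frame = base frame: x ahead of the robot, y to its left, z up, the work surface at z = 0. Lengths are in m, angles in rad, forces in N, time in s.
With the tool pointing down it reaches from about 0.25 to 0.725 m from the base axis. Payload 9.7 kg.
Tool frame: the origin (TCP) lies midway between the tips of the shut fingers; the grasp point (between the pads) lies 19 mm behind it (tcp_to_grasp is the distance from the TCP to the grasp point, in m); z points along the fingers, y is the line along which they close (so a half turn about z gives the same grasp; the last joint's range is limited). The gripper opens to 85 mm and grips with 20 to 120 N. Pads are 22 mm wide; open, the fingers measure 114 mm over their backs; the gripper's body (76 mm by 85 mm) begins 54 mm behind the grasp point. The pads swing forward as they close: fully open they stand 13 mm farther back than shut.
Start: joints at [0, 0.087, 0.176, 1.66, 0, 1.571], TCP at [0.55, -0, 0.231] pointing down, gripper open.
Joint ranges: [-3.13, 3.13], [-0.85, 1.81], [-1.15, 1.24], [-2.2, 2.28], [-1.44, 1.52], [-3.14, 3.14]. Speed limits (rad/s): [2.22, 2.22, 2.57, 3.14, 3.14, 3.14].

### API

Orientations are given as [roll, pitch, yaw] about the fixed x, y, z axes, in that order (R = Rz(yaw) Ry(pitch) Rx(roll)).
In Python, from bench import get_obs, snapshot, camera_info, hand_in, tcp_to_grasp gives the robot as it stands.
- The arm moves only by the tool jog_arm, never from a script. Its argument "increments" is a list of rows, each a list of 7 numbers: the shift along the tool's x, y, z in m, then the turn, a rotation vector about the tool's x, y, z in degrees, then the opening, from -1 (shut) to 1 (fully open). In form: [[tx, ty, tz, ax, ay, az, fingers], ...]. A call has 1 to 20 rows; each row shifts and turns the commanded pose from where the row before left it, along the tool's axes as they then stand; what a row does not reach is not made up. A row lasts 1/10 s, in which the tool goes at most 50 mm and 8.59 degrees, less where a joint would pass 70% of its speed; a pose out of reach is approached as far as the arm can. A call is refused whole if a number of a shift passes 0.05 or a number of a turn 8.59, either way. A call with a gripper value outside its range is refused whole. The fingers move at their own pace and stop on an object; "squeeze" is the grip in N (left out, the last holds). Time passes only in rows, so rows that do not move let the fingers close. It gives the time, the measured TCP pose, the force, the opening and the grip force at its end, in the units of the state.
- get_obs(): the state, without advancing time (a new reading comes with each control period).
- snapshot(name): name is "scene" or "side" or "wrist"; returns (picture, depth): 420x560x3 uint8, red, green, blue; 420x560 float32, m along the optical axis (not along the pixel's ray), 0 where there is no reading.
- camera_info(name): a dict with "fx", "fy", "cx", "cy" (pixels), "eye" and "rotation" of the camera in the world; the wrist camera has in their place "mount" (4x4, takes a point from camera to tool coordinates, whose origin is the TCP and whose axes are the flange's). Camera axes: x right, y down, z forward; pixel columns grow to the right and rows downward; lengths in m; the calibration is good to about 2 mm. A picture is of the moment at which its call begins: read the wrist's pose just before it. camera_info takes no time and is no camera call.
- hand_in(): hands the job in; it is judged then, once.
The state is a dict: "time": time; "joints": joint angles; "dq": joint speeds; "joint_efforts": joint torques, N m; "position": TCP position; "tool_rot": TCP orientation; "force": force on the tool from outside, world axes, zero at the start; "torque": the same for the moment, N m; "finger_gap": opening from 0.0 (shut) to 1.0 (fully open); "finger_force": force on a finger pad.
Only numpy, scipy, OpenCV 4.12 (cv2) and the standard library are available. Lean on these libraries where they do the work, as an engineer would, in place of code of your own. Each camera call takes 0.05 s, during which the arm holds its last target. There are 200 camera calls.

### The job

Take the brush out of its holder, dip its tip briefly into the open pot, dab the dark sprung block in the lower probe half with it, and stand the brush back in its holder. Then fit the loose upper probe half onto the two dowels of the lower half, wide head over wide head, and press it fully home against the spring so the joint is closed all along; the program finishes while still holding the pair pressed together. Leave the pot and everything else on the bench where they are.

Things in the scene. Friction and masses are not known exactly. Their poses are not given: they have to be found in the camera images.
- lower: nest plate (dark steel, 170 x 86 x 14 mm) fixed to the bench, holding the white lower probe half (outline as the upper half), joint face up, 40 mm above the bench. Origin: bench level under the joint centre; x along the probe to the wide head, z up. Two steel dowels on the centre line at x = -44 and +34: diameter 8, 14 tall, upper 7 mm tapering to diameter 3.6
- lower_joint (a point): point on the lower half's joint face, above lower's origin (z = 40); same axes (all sizes here are in mm)
- lower_head (a point): foot of the dowel in the wide head of the lower half, x = +34, at joint-face height
- stack_top (a point): centre of the top of the dark sprung block (36 along x by 24) between the dowels, at x = -6 of lower; at rest it stands 5 proud of the joint face (45 above the bench) and gets pushed in flush when the housing is closed
- stack (a joint): how far the sprung block is pushed down, m: 0 at rest, 0.005 flush with the joint face, 0.0055 stop. Spring: about 5 N to start it moving, 9 N when flush; it lifts the upper half off again if that is let go.
- upper: loose white upper probe half, 0.12 kg, joint face down on the bench, 24 mm thick, vertical sides. Origin: centre of the joint face; x to the wide head, z up. Handle x -56 to 14, 36 wide; head x 14 to 54, 50 wide; nose x 54 to 68, 40 wide. Through holes of diameter 9.5 at x = -44 and +34. Closed: origin at lower_joint, axes parallel
- upper_head (a point): mouth of the head hole in the upper half's joint face, x = +34 of upper
- upper_grip (a point): good place to grip across the 36 mm handle: x = -6, 12 above the joint face of upper, near its centre of mass
- brush: round brush standing upright in its holder, 120 long, 40 g. Origin: the tip (bottom end of the dark bristles); z up along the handle. Stiff bristles diameter 10 up to z = 22, steel ferrule diameter 12 to z = 48, wooden handle diameter 14 to z = 120.
- brush_tip (a point): tip of the bristles = origin of brush
- brush_grip (a point): point on the brush axis, 80 from the tip, to grip the handle
- well: grey holder block fixed to the bench, 50 x 50 x 45 high, with one round hole in its top, diameter 17, 40 deep (its floor 5 above the bench), mouth slightly chamfered. Origin: bench level under the hole's axis. The brush standing in it has its tip 5 above the bench.
- pot: small open white ceramic pot, loose, 0.3 kg, 45 high, outer diameter at the rim 60, wall 4, empty. Origin: centre of its underside, z up.
- spare: bystander, leave alone: the small straight spare shell (white plastic, 90 x 30 x 20, one hole); origin at its underside
- gel: bystander, leave alone: closed gel bottle (white, diameter 60, 160 high); origin at its underside
- driver: bystander, leave alone: screwdriver lying on the bench; origin at its underside
- tape: bystander, leave alone: roll of tape lying flat (outer diameter 84, 20 high); origin at its underside
- jar: bystander, leave alone: small closed glass jar with black lid (diameter 56, 70 high); origin at its underside
- weight: bystander, leave alone: steel cylinder weight (diameter 44, 35 high); origin at its underside
Mind the look-alikes: they are no part of the job. Leave any red or turquoise look-alike of the lower alone.

How it is judged:
On the way, in this order (a step that is already met when the one before it is completed fails the run):
1. brush tip inside the pot, at least 12 mm below the rim (horizontal distance between brush_tip and pot below 0.026 m and z of brush_tip in the frame of pot between 0 and 0.033 m), for 0.1 s.
2. brush tip touches the sprung block in the lower half (contact force between brush and lower above 0.2 N and x of brush_tip in the frame of stack_top between -0.02 and 0.02 m and y of brush_tip in the frame of stack_top between -0.014 and 0.014 m and z of brush_tip in the frame of stack_top below 0.004 m), for 0.05 s.
3. brush stands in its holder again, let go (horizontal distance between brush_tip and well below 0.007 m and z of brush_tip in the frame of well below 0.012 m and angle between brush's own z axis and vertical below 0.2 rad and contact force between the fingers and brush below 0.05 N), for 0.2 s.
At the end, for the whole second after the job is handed in: Upper half on both dowels, head over head, joint closed within 1.5 mm (2.5 mm sideways, 0.04 rad), sprung block pushed in, fingers still pressing it (over 5 N between the halves), at rest; brush upright at the bottom of its holder; pot upright, within 30 mm of its start (all of step 3 and z of upper in the frame of lower_joint between -0.002 and 0.0015 m and horizontal distance between upper and lower_joint below 0.0025 m and distance between upper_head and lower_head below 0.0035 m and angle between the z axis of upper and the z axis of lower, either way round below 0.04 rad and value of joint stack above 0.0035 m and contact force between upper and lower above 5 N and contact force between the fingers and upper above 3 N and linear speed of upper below 0.02 m/s and angle between pot's own z axis and vertical below 0.1 rad and distance of pot from where it was at the start of the episode below 0.03 m); the arm keeps its last pose, push and grip.
It fails at once if a bystander is moved more than 25 mm (distance of any of spare, gel, driver, tape, jar, weight from where it was at the start of the episode above 0.025 m).
It fails at once if the pot is tipped over (angle between pot's own z axis and vertical above 0.6 rad).
It also fails if it takes over 64 s, if anything falls off the work surface, if the arm or the gripper's body presses on something with over 40 N, if the wrist force passes 120 N, or if a joint passes its speed limit or range.

## Working session

There is one attempt and no reset: what is moved stays moved. The work goes in short steps, Python scripts to look and compute and a tool call to move; the robot and the scene stay as the last step left them, time stands still between calls to the robot, and variables do not carry over. Pictures are saved under pics/ and viewed, at most 10 in all, crops included, and the job is handed in when it is done.

Besides the shell and the picture viewer there is one more tool, called after "Call:" as name(argument=value, ...) on one line, values as JSON. jog_arm: Moves the arm, as the interface text tells. Its arguments: {"type":"object","properties":{"increments":{"type":"array"},"squeeze":{"type":"number"}},"required":["increments"]}

```bash
mkdir -p pics; ls; cat > h.py <<'E'
import numpy as np, cv2
from bench import *
def cloud(n):
    o=get_obs(); c=camera_info(n); im,d=snapshot(n)
    v,u=np.mgrid[:420,:560]
    p=np.stack([(u-c['cx'])/c['fx']*d,(v-c['cy'])/c['fy']*d,d],-1)
    if 'eye' in c: w=p@np.array(c['rotation']).T+np.array(c['eye'])
    else: w=None
    return im,d,w,c
E
python3 - <<'E'
from h import *
for n in ['scene','side']:
    im,d,w,c=cloud(n); np.savez(n,im=im,d=d,w=w)
    cv2.imwrite(f'pics/{n}.png',im[...,::-1])
    print(n,c)
print(camera_info('wrist')); print(get_obs()); print(tcp_to_grasp)
E
```

```text
picsTraceback (most recent call last):
  File "<stdin>", line 3, in <module>
  File "h.py", line 7, in cloud
    if 'eye' in c: w=p@np.array(c['rotation']).T+np.array(c['eye'])
                     ~~~~~~~~~~~~~~~~~~~~~~~~~~~^~~~~~~~~~~~~~~~~~~
ValueError: operands could not be broadcast together with shapes (420,560) (3,)
```

```bash
sed -i 's/^from bench import \*/from bench import *\nfrom scipy.spatial.transform import Rotation as Ro/; s/np.array(c\[.rotation.\]).T/Ro.from_euler("xyz",c["rotation"]).as_matrix().T/' h.py
python3 - <<'E'
from h import *
for n in ['scene','side']:
    print(n,camera_info(n))
    im,d,w,c=cloud(n); np.savez(n,im=im,d=d,w=w)
    cv2.imwrite(f'pics/{n}.png',im[...,::-1])
    print(w[[50,200,350,400],[100,280,500,60]].round(3))
print(camera_info('wrist')); print(get_obs()); print(tcp_to_grasp)
E
```

```text
scene {'fx': 379.78840080935834, 'fy': 379.78840080935834, 'cx': 284.4647776798653, 'cy': 208.33714666061945, 'eye': array([0.8760725 , 0.72121788, 0.72310796]), 'rotation': array([-2.21175028e+00, -7.66214894e-04,  2.64211132e+00])}
[[ 0.703 -1.871  0.13 ]
 [ 0.411 -0.159  0.014]
 [ 0.304  0.547  0.062]
 [ 1.288 -0.344 -0.757]]
side {'fx': 385.67382650807576, 'fy': 385.67382650807576, 'cx': 277.8894228084785, 'cy': 207.91249758200541, 'eye': array([ 0.31279677, -0.63793272,  0.86405084]), 'rotation': array([-2.44884122,  0.01638054, -0.3070577 ])}
[[ 0.224 -0.054  0.586]
 [ 0.532  0.08  -0.003]
 [ 0.858 -0.494  0.001]
 [-0.072 -0.3   -0.003]]
{'fx': 368.21504724048157, 'fy': 368.21504724048157, 'cx': 279.64801502084384, 'cy': 205.62918305357837, 'mount': array([[-5.18180797e-04, -9.46862038e-01, -3.21639568e-01,
         8.39575069e-02],
       [ 9.99999797e-01, -6.09737506e-04,  1.83922043e-04,
        -2.64806453e-04],
       [-3.70264509e-04, -3.21639408e-01,  9.46862162e-01,
        -1.42718809e-01],
       [ 0.00000000e+00,  0.00000000e+00,  0.00000000e+00,
         1.00000000e+00]])}
{'time': 0.15, 'joints': array([-8.41734691e-06,  8.73497040e-02,  1.75310192e-01,  1.65983174e+00,
       -5.93184584e-06,  1.57079329e+00]), 'dq': array([ 1.37050053e-03, -9.50600376e-05,  3.58172697e-03,  5.71387941e-04,
        1.18816108e-03,  2.83252378e-04]), 'joint_efforts': array([-3.04631758e-03, -5.20762289e+01,  4.65044117e+01,  1.38444663e-02,
       -2.16874664e-04, -1.82086734e-05]), 'position': array([ 5.49810523e-01, -6.31852197e-06,  2.30734106e-01]), 'tool_rot': array([-3.14051773e+00,  5.92858141e-06,  1.57079095e+00]), 'force': array([-0.65498732, -0.07633685,  0.28787839]), 'torque': array([-0.01062897,  0.04535943,  0.02811096]), 'finger_force': 0.0, 'finger_gap': 1.0013759083330156}
0.0187
```

View pics/scene.png

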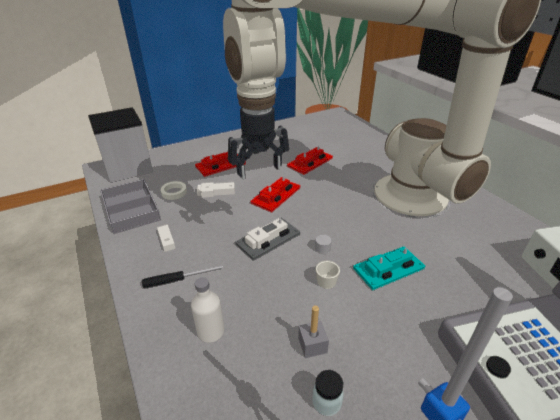

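View pics/side.png

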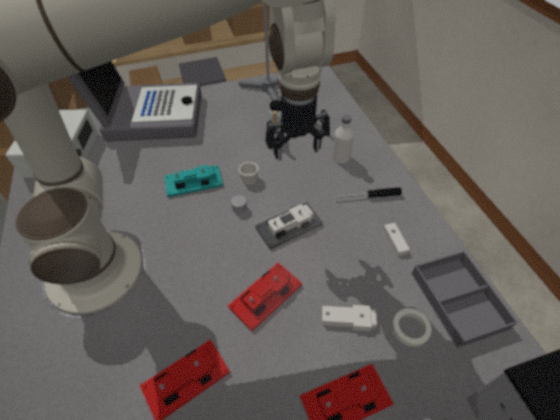

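Scene view: the white lower half in its dark nest is at (268,236). The white upper half, with two holes and a wide head, is at (215,189). The spare shell, small with one hole, is at (165,237). The pot is at (327,273), the weight at (323,243), and the holder with the brush at (314,335). In the side view: lower (289,222), upper (348,316), spare (397,240), pot (249,172). The candidates for "lower" are white (268,236), red (215,163), (276,193), (310,160) and turquoise (389,265); only the white one in dark steel fits. For "upper", the piece at (215,189) with a stepped outline fits and the one at (165,237) is the spare.

```bash
python3 - <<'E'
from h import *
S=np.load('scene.npz');D=np.load('side.npz')
def rep(name,m,w,full=True):
    p=w[m]; 
    if len(p)<5: print(name,len(p));return
    (c,s,a)=cv2.minAreaRect((p[:,:2]*1000).astype(np.float32))
    print(name,len(p),'mean',p.mean(0).round(4),'rect',np.round(c,1),np.round(s,1),round(a,1),'zpct',np.percentile(p[:,2],[5,50,95]).round(4))
def box(sh,u0,v0,u1,v1):
    m=np.zeros(sh,bool); m[v0:v1,u0:u1]=1; return m
for n,F,bx in [('scene',S,dict(lower=(230,210,310,262),upper=(190,175,245,200),pot=(310,258,345,292),well=(295,315,335,360),brush=(305,300,322,335))),
            ('side',D,dict(lower=(250,195,330,250),upper=(315,300,385,335),pot=(235,155,265,188))) ]:
    im=F['im'].astype(int);w=F['w'];z=w[...,2]; mn=im.min(2); sat=im.max(2)-mn
    for k,b in bx.items():
        m=box(z.shape,*b)
        if k=='lower':
            rep(n+' joint z36-43',m&(z>.034)&(z<.0425)&(mn>120),w); rep(n+' dark top',m&(z>.041)&(z<.049)&(mn<110),w); rep(n+' nest',m&(z>.009)&(z<.018),w); rep(n+' dowel',m&(z>.049),w)
        if k=='upper': rep(n+' upper',m&(z>.019)&(z<.029)&(mn>100),w)
        if k=='pot': rep(n+' pot rim',m&(z>.041)&(z<.049),w)
        if k=='well': rep(n+' well',m&(z>.041)&(z<.048)&(sat<40),w)
        if k=='brush':
            rep(n+' brush',m&(z>.06)&(z<.13)&(sat>40),w); rep(n+' brushtop',m&(z>.121)&(z<.13)&(sat>30),w)
def crop(F,b,s): return cv2.resize(F['im'][b[1]:b[3],b[0]:b[2],::-1],None,fx=s,fy=s,interpolation=cv2.INTER_CUBIC)
a=crop(S,(180,170,340,300),5)
cv2.imwrite('pics/c1.png',a[:600])
b=crop(D,(240,190,390,340),4);cv2.imwrite('pics/c2.png',b)
E
```

```text
scene joint z36-43 386 mean [ 0.5403 -0.014   0.0387] rect [530.6 -17.8] [125.   51.7] 8.9 zpct [0.0352 0.0389 0.0413]
scene dark top 61 mean [ 0.5201 -0.0199  0.0442] rect [519.9 -21.8] [33.2 22.8] 5.3 zpct [0.0424 0.0443 0.0461]
scene nest 541 mean [ 0.5348 -0.0009  0.0133] rect [529.3 -45.1] [174.3 138.5] 12.0 zpct [0.0103 0.0133 0.0163]
scene dowel 28 mean [0.7631 0.4831 0.5073] rect [706.6 331.7] [847.2  63.4] 62.2 zpct [0.05   0.7231 0.7231]
scene upper 276 mean [ 0.5745 -0.3212  0.0227] rect [ 570.8 -321.9] [ 52.5 119.7] 68.2 zpct [0.0198 0.0228 0.0251]
scene pot rim 123 mean [0.4663 0.193  0.0438] rect [466.4 193.1] [59.3 58.1] 87.6 zpct [0.0414 0.0438 0.0458]
scene well 447 mean [0.5965 0.3338 0.0445] rect [594.4 331. ] [52.2 50.5] 75.6 zpct [0.0422 0.0446 0.0467]
scene brush 157 mean [0.5969 0.3342 0.0988] rect [595.7 331.5] [13.5 13.3] 85.9 zpct [0.0644 0.1016 0.1254]
scene brushtop 36 mean [0.5951 0.3314 0.1242] rect [594.8 330.7] [12.1 12.2] 70.1 zpct [0.1218 0.1244 0.1262]
side joint z36-43 400 mean [ 0.5348 -0.0222  0.0396] rect [529.3 -20.5] [124.8  52.6] 13.2 zpct [0.0365 0.0398 0.0419]
side dark top 86 mean [ 0.5181 -0.0252  0.0446] rect [518.2 -22.7] [76. 31.] 29.2 zpct [0.042  0.0443 0.0476]
side nest 728 mean [ 0.5091 -0.0385  0.0139] rect [523.6 -21.8] [170.6  89.1] 11.1 zpct [0.0107 0.014  0.0168]
side dowel 26 mean [ 0.373  -0.4493  0.6141] rect [ 403.1 -314.1] [669.   68.1] 68.6 zpct [0.0499 0.8641 0.8641]
side upper 926 mean [ 0.5713 -0.3247  0.0238] rect [ 569.1 -322.8] [ 50.9 122.8] 68.0 zpct [0.0211 0.0239 0.0262]
side pot rim 79 mean [0.4647 0.1919 0.0444] rect [465.4 192. ] [56.5 59.4] 10.3 zpct [0.0416 0.0446 0.0476]
```

View pics/c2.png

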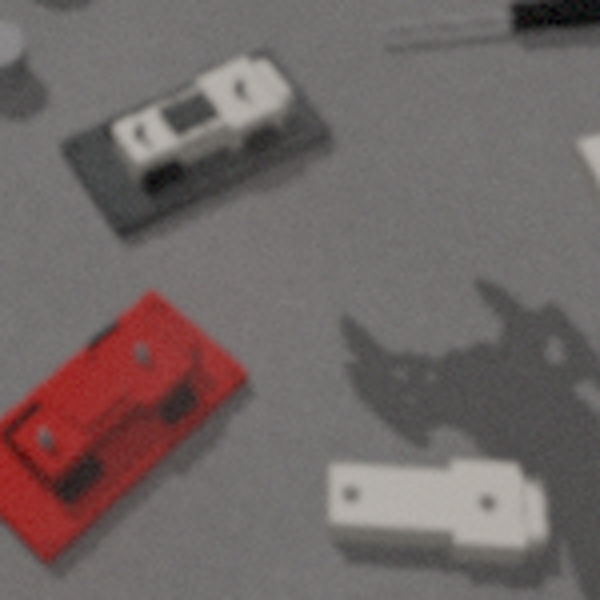

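The crop confirms the pieces. The white lower half has a dark block and dowels, with its head to the upper right. The loose white upper half has two holes and its head to the right. I'll move above the brush now.

Call:
jog_arm(increments=[[0.04,0.005,0,0,0,0,1],[0.04,0.005,0,0,0,0,1],[0.04,0.005,0,0,0,0,1],[0.04,0.005,0,0,0,0,1],[0.04,0.005,0,0,0,0,1],[0.04,0.005,0,0,0,0,1],[0.04,0.005,0,0,0,0,1],[0.04,0.005,0,0,0,0,1],[0.011,0.005,0,0,0,0,1],[0,0,0,0,0,0,1],[0,0,0,0,0,0,1]], squeeze=60)

```text
time: 1.25
position: [0.5949, 0.3306, 0.2308]
tool_rot: [-3.141, 0.001, 1.571]
force: [-0.1, 0.6, 0.5]
finger_gap: 1.001
finger_force: 0.0
```

```bash
python3 - <<'E'
from h import *
o=get_obs(); print(o['position'],o['tool_rot'],o['joints'].round(2))
S=np.load('scene.npz');w=S['w']
for n,(u0,v0,u1,v1) in dict(gel=(195,280,220,338),jar=(315,375,342,410),weight=(317,238,330,245),tape=(162,182,186,200)).items():
    p=w[v0:v1,u0:u1].reshape(-1,3); p=p[p[:,2]>.012]; print(n,np.percentile(p,[5,50,95],axis=0).round(3).tolist())
im,d=snapshot('wrist'); side,dd,W,c=cloud('side')
m=(W[...,2]>.121)&(W[...,2]<.13)&(np.ptp(side.astype(int),axis=2)>30); print('side brush',m.sum(),W[m].mean(0) if m.any() else '')
ci=camera_info('wrist'); v,u=np.mgrid[:420,:560]
p=np.stack([(u-ci['cx'])/ci['fx']*d,(v-ci['cy'])/ci['fy']*d,d],-1)
M=ci['mount']; T=p@M[:3,:3].T+M[:3,3]; R=Ro.from_euler('xyz',o['tool_rot']).as_matrix()
Wd=T@R.T+o['position']
z=Wd[...,2]; i=im.astype(int); sat=np.ptp(i,axis=2)
near=np.hypot(Wd[...,0]-.595,Wd[...,1]-.331)<.045
for n,m in dict(brushtop=near&(z>.12)&(z<.131),handle=near&(z>.06)&(z<.131)&(sat>40),well=near&(z>.04)&(z<.05)&(sat<40)).items():
    q=Wd[m]; 
    if len(q)>4: print(n,len(q),q.mean(0).round(4),cv2.minAreaRect((q[:,:2]*1000).astype(np.float32)))
cv2.imwrite('pics/w1.png',im[...,::-1])
E
```

```text
[0.59489578 0.33058806 0.2307732 ] [-3.14079859e+00  7.13733203e-04  1.57095397e+00] [ 0.51  0.43  0.59  1.73 -0.    2.08]
gel [[0.756, 0.194, 0.026], [0.779, 0.212, 0.099], [0.8, 0.223, 0.159]]
jar [[0.619, 0.433, 0.027], [0.643, 0.456, 0.068], [0.66, 0.472, 0.071]]
weight [[0.395, 0.079, 0.032], [0.413, 0.091, 0.034], [0.428, 0.106, 0.036]]
tape [[0.661, -0.42, 0.013], [0.696, -0.373, 0.018], [0.731, -0.345, 0.021]]
side brush 10 [0.59412428 0.32772182 0.1245584 ]
brushtop 295 [0.5927 0.3317 0.1246] ((592.699462890625, 331.0350646972656), (12.919164657592773, 13.538294792175293), 0.06264478713274002)
handle 580 [0.5927 0.3341 0.1088] ((592.6958618164062, 331.1707763671875), (12.907327651977539, 13.826581001281738), 0.7925487160682678)
well 2363 [0.5928 0.3344 0.045 ] ((592.7313842773438, 330.7469482421875), (50.3024787902832, 50.1218376159668), 75.51746368408203)
```

Call:
jog_arm(increments=[[0,-0.0015,0.04,0,0,0,1],[0,0,0.04,0,0,0,1],[0,0,0.04,0,0,0,1],[0,0,0.03,0,0,0,1],[0,0,0.015,0,0,0,1],[0,0,0,0,0,0,-0.2],[0,0,0,0,0,0,-1],[0,0,0,0,0,0,-1],[0,0,0,0,0,0,-1],[0,0,0,0,0,0,-1],[0,0,0,0,0,0,-1],[0,0,0,0,0,0,-1],[0,0,0,0,0,0,-1],[0,0,0,0,0,0,-1]], squeeze=50)

```text
time: 2.75
position: [0.594, 0.3313, 0.0676]
tool_rot: [3.14, -0.001, 1.571]
force: [0.6, 0.2, 5.2]
finger_gap: 0.147
finger_force: 48.6
```

Call:
jog_arm(increments=[[0,0,-0.01,0,0,0,-1],[0,0,-0.025,0,0,0,-1],[0,0,-0.03,0,0,0,-1],[0,0,-0.015,0,0,0,-1],[0,0,0,0,0,0,-1],[-0.0276,-0.0256,0,0,0,0,-1],[-0.0276,-0.0256,0,0,0,0,-1],[-0.0276,-0.0256,0,0,0,0,-1],[-0.0276,-0.0256,0,0,0,0,-1],[-0.0276,-0.0256,0,0,0,0,-1],[0,0,0,0,0,0,-1],[0,0,0,0,0,0,-1]])

```text
time: 3.95
position: [0.4651, 0.1925, 0.1459]
tool_rot: [3.142, -0.0, 1.57]
force: [0.0, 0.6, -0.2]
finger_gap: 0.148
finger_force: 48.9
```

```bash
cat >> h.py <<'E'
def wcloud():
    o=get_obs(); im,d=snapshot('wrist'); ci=camera_info('wrist'); v,u=np.mgrid[:420,:560]
    p=np.stack([(u-ci['cx'])/ci['fx']*d,(v-ci['cy'])/ci['fy']*d,d],-1)
    M=ci['mount']; T=p@M[:3,:3].T+M[:3,3]; R=Ro.from_euler('xyz',o['tool_rot']).as_matrix()
    return im,d,T@R.T+o['position'],o
E
python3 - <<'E'
from h import *
print(get_obs()['position'])
ims=[]
for n in ['scene','side']:
    im,d,W,c=cloud(n); 
    near=(np.hypot(W[...,0]-.4655,W[...,1]-.1925)<.04)
    q=W[near&(W[...,2]>.041)&(W[...,2]<.048)]; print(n,'rim',len(q),cv2.minAreaRect((q[:,:2]*1000).astype(np.float32)) if len(q)>4 else '')
    q=W[near&(W[...,2]>.055)&(W[...,2]<.12)]; 
    b=np.histogram(q[:,2],bins=np.arange(.055,.125,.01)); print(b[0])
    for lo in np.arange(.06,.12,.02):
        k=q[(q[:,2]>=lo)&(q[:,2]<lo+.02)]; print(lo,len(k),k.mean(0).round(4) if len(k) else '')
    u=c; R=Ro.from_euler('xyz',c['rotation']).as_matrix(); p=R.T@(np.array([.4655,.1925,.08])-c['eye']); a=int(p[0]/p[2]*c['fx']+c['cx']);e=int(p[1]/p[2]*c['fy']+c['cy'])
    ims.append(cv2.resize(im[e-50:e+50,a-35:a+35,::-1],None,fx=5,fy=5))
cv2.imwrite('pics/d1.png',np.hstack(ims))
E
```

```text
[0.46512755 0.19254454 0.14592605]
scene rim 118 ((466.17041015625, 193.22073364257812), (58.88373565673828, 56.97669982910156), 0.09954267740249634)
[ 0  0  0 13 15 16  7]
0.06 0 
0.08 22 [0.4688 0.1944 0.0918]
0.1 29 [0.4692 0.1948 0.1109]
side rim 82 ((466.4393615722656, 192.0195770263672), (57.046119689941406, 58.662925720214844), 53.859336853027344)
[ 0  0  0 11  9 11  6]
0.06 0 
0.08 16 [0.4661 0.1893 0.0926]
0.1 21 [0.4664 0.1887 0.1111]
```

View pics/d1.png

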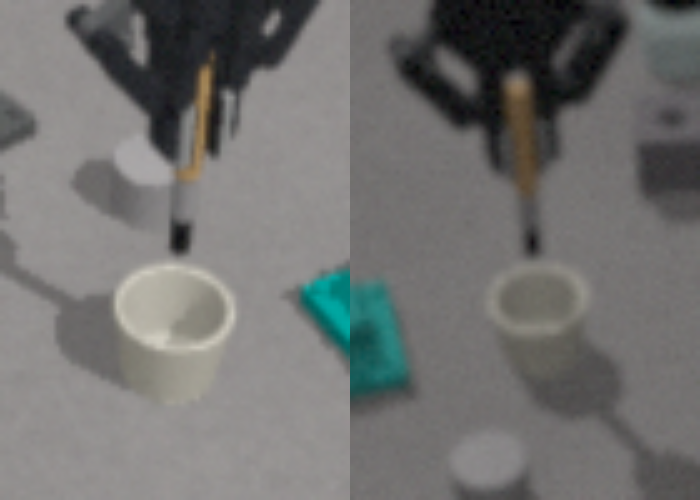

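The brush is upright in the grip, with its bristles about 83 mm up over the centre of the pot. Now the dip, then over to the block.

Call:
jog_arm(increments=[[0,0,0.03,0,0,0,-1],[0,0,0.025,0,0,0,-1],[0,0,0.01,0,0,0,-1],[0,0,0,0,0,0,-1],[0,0,0,0,0,0,-1],[0,0,0,0,0,0,-1],[0,0,-0.03,0,0,0,-1],[0,0,-0.035,0,0,0,-1],[0,0,0,0,0,0,-1],[-0.036,0.0087,0,0,0,0,-1],[-0.036,0.0087,0,0,0,0,-1],[-0.036,0.0087,0,0,0,0,-1],[-0.036,0.0087,0,0,0,0,-1],[-0.036,0.0087,0,0,0,0,-1],[-0.036,0.0087,0,0,0,0,-1],[0,0,0,0,0,0,-1],[0,0,0.02,0,0,0,-1],[0,0,0.01,0,0,0,-1],[0,0,0,0,0,0,-1],[0,0,0,0,0,0,-1]])

```text
time: 6.05
position: [0.5176, -0.0225, 0.1166]
tool_rot: [3.142, -0.0, 1.572]
force: [0.4, -0.3, 0.2]
finger_gap: 0.147
finger_force: 48.9
```

Call:
jog_arm(increments=[[0,0,0.003,0,0,0,-1],[0,0,0.002,0,0,0,-1],[0,0,0.002,0,0,0,-1],[0,0,0.001,0,0,0,-1],[0,0,0.0,0,0,0,-1]])

```text
time: 6.55
position: [0.5176, -0.023, 0.1082]
tool_rot: [-3.141, 0.0, 1.571]
force: [-0.0, -0.1, 0.1]
finger_gap: 0.145
finger_force: 48.9
```

Call:
jog_arm(increments=[[0,0,0.001,0,0,0,-1],[0,0,0.001,0,0,0,-1],[0,0,0.001,0,0,0,-1],[0,0,0.0,0,0,0,-1],[0,0,0.0,0,0,0,-1]])

```text
time: 7.05
position: [0.5178, -0.023, 0.1058]
tool_rot: [3.141, 0.0, 1.571]
force: [-1.1, -0.4, 5.1]
finger_gap: 0.151
finger_force: 49.2
```

Call:
jog_arm(increments=[[0,0,-0.01,0,0,0,-1],[0,0,-0.03,0,0,0,-1],[0,0,0,0,0,0,-1],[0.0354,0.00758,0,0,0,0,-1],[0.0354,0.00758,0,0,0,0,-1],[0.0354,0.00758,0,0,0,0,-1],[0.0354,0.00758,0,0,0,0,-1],[0.0354,0.00758,0,0,0,0,-1],[0.0354,0.00758,0,0,0,0,-1],[0.0354,0.00758,0,0,0,0,-1],[0.0354,0.00758,0,0,0,0,-1],[0.0354,0.00758,0,0,0,0,-1],[0.0354,0.00758,0,0,0,0,-1],[0,0,0,0,0,0,-1],[0,0,0,0,0,0,-1],[0,0,0,0,0,0,-1]])

```text
time: 8.65
position: [0.5934, 0.3303, 0.1452]
tool_rot: [-3.141, 0.0, 1.57]
force: [-0.1, -0.4, 1.0]
finger_gap: 0.152
finger_force: 48.8
```

```bash
python3 - <<'E'
from h import *
print(get_obs()['position'])
ims=[]
for n in ['scene','side']:
    im,d,W,c=cloud(n)
    R=Ro.from_euler('xyz',c['rotation']).as_matrix(); p=R.T@(np.array([.594,.331,.08])-c['eye']); a=int(p[0]/p[2]*c['fx']+c['cx']);e=int(p[1]/p[2]*c['fy']+c['cy'])
    ims.append(cv2.resize(im[e-50:e+50,a-35:a+35,::-1],None,fx=5,fy=5))
cv2.imwrite('pics/d2.png',np.hstack(ims))
E
```

```text
[0.5934142  0.33030493 0.14518661]
```

View pics/d2.png

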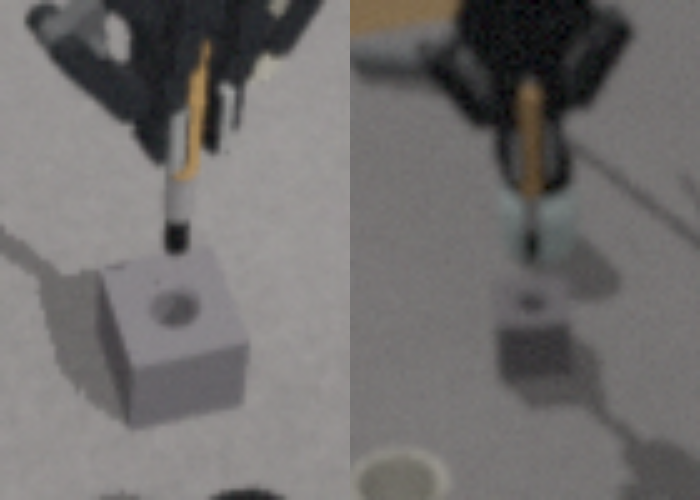

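The brush hangs upright directly above the hole, at about (175,305) in the scene crop. Lowering it.

Call:
jog_arm(increments=[[0,0,0.02,0,0,0,-1],[0,0,0.012,0,0,0,-1],[0,0,0.01,0,0,0,-1],[0,0,0.01,0,0,0,-1],[0,0,0.01,0,0,0,-1],[0,0,0.01,0,0,0,-1],[0,0,0,0,0,0,-1]])

```text
time: 9.45
position: [0.5928, 0.3306, 0.0714]
tool_rot: [-3.14, 0.001, 1.571]
force: [-0.4, -0.1, -0.8]
finger_gap: 0.151
finger_force: 48.8
```

Call:
jog_arm(increments=[[0,0,0.002,0,0,0,-1],[0,0,0.002,0,0,0,-1],[0,0,0.001,0,0,0,-1],[0,0,0,0,0,0,-1]])

```text
time: 9.85
position: [0.5936, 0.3311, 0.0684]
tool_rot: [3.141, -0.0, 1.571]
force: [-0.5, -0.0, -0.0]
finger_gap: 0.147
finger_force: 48.8
```

Call:
jog_arm(increments=[[0,0,0,0,0,0,0.0],[0,0,0,0,0,0,0.5],[0,0,0,0,0,0,1],[0,0,0,0,0,0,1],[0,0,0,0,0,0,1],[0,0,0,0,0,0,1],[0,0,-0.04,0,0,0,1],[0,0,-0.045,0,0,0,1],[0,0,-0.04,0,0,0,1],[0,0,-0.04,0,0,0,1],[0,0,0,0,0,0,1],[0,0,0,0,0,0,1]])

```text
time: 11.05
position: [0.594, 0.3313, 0.2343]
tool_rot: [3.14, -0.001, 1.571]
force: [1.2, -0.6, -1.0]
finger_gap: 0.998
finger_force: 0.0
```

```bash
python3 - <<'E'
from h import *
im,d,W,o=wcloud(); print(o['position'])
z=W[...,2]; near=np.hypot(W[...,0]-.594,W[...,1]-.331)<.045
sat=np.ptp(im.astype(int),axis=2)
q=W[near&(z>.115)&(z<.135)];print(len(q),np.percentile(q[:,2],[5,50,95]),cv2.minAreaRect((q[:,:2]*1000).astype(np.float32)))
q=W[near&(z>.04)&(z<.05)&(sat<40)];print(cv2.minAreaRect((q[:,:2]*1000).astype(np.float32)))
im,d,W,c=cloud('scene')
q=W[(np.hypot(W[...,0]-.4655,W[...,1]-.1925)<.04)&(W[...,2]>.041)&(W[...,2]<.048)]; print('rim',cv2.minAreaRect((q[:,:2]*1000).astype(np.float32)))
E
```

```text
[0.59395984 0.33127136 0.23427084]
323 [0.11736714 0.12462748 0.12601616] ((593.5183715820312, 331.0675048828125), (13.30656623840332, 12.80250358581543), 0.639771580696106)
((592.6322631835938, 330.84112548828125), (50.590675354003906, 50.07056427001953), 75.85076141357422)
rim ((467.0093688964844, 193.41864013671875), (60.16435623168945, 56.597496032714844), 56.24039840698242)
```

Call:
jog_arm(increments=[[-0.0353,-0.007,0,0,0,0,1],[-0.0353,-0.007,0,0,0,0,1],[-0.0353,-0.007,0,0,0,0,1],[-0.0353,-0.007,0,0,0,0,1],[-0.0353,-0.007,0,0,0,0,1],[-0.0353,-0.007,0,0,0,0,1],[-0.0353,-0.007,0,0,0,0,1],[-0.0353,-0.007,0,0,0,0,1],[-0.0353,-0.007,0,0,0,0,1],[-0.0353,-0.007,0,0,0,0,1]])

```text
time: 12.15
position: [0.5224, -0.0233, 0.2317]
tool_rot: [-3.139, -0.0, 1.571]
force: [1.0, 0.2, -0.0]
finger_gap: 1.001
finger_force: 0.0
```

Call:
jog_arm(increments=[[0,0,0,0,0,-7.85,1],[0,0,0,0,0,-7.85,1],[0,0,0,0,0,-7.85,1],[0,0,0,0,0,-7.85,1],[0,0,0,0,0,-7.85,1],[0,0,0,0,0,-7.85,1],[0,0,0,0,0,-7.85,1],[0,0,0,0,0,-7.85,1],[0,0,0,0,0,-7.85,1],[0,0,0,0,0,-7.85,1],[0,0,0,0,0,-7.85,1],[0,0,0,0,0,-7.85,1],[0,0,0,0,0,-7.85,1],[0,0,0,0,0,0,1],[0,0,0,0,0,0,1]])

```text
time: 13.65
position: [0.5231, -0.022, 0.2323]
tool_rot: [3.141, -0.002, -2.935]
force: [-0.4, 0.7, 0.7]
finger_gap: 0.998
finger_force: 0.0
```

```bash
python3 - <<'E'
from h import *
im,d,W,o=wcloud(); print(o['position'],o['tool_rot'],o['joints'].round(2))
np.savez('lw',im=im,d=d,W=W); cv2.imwrite('pics/lw.png',im[...,::-1])
z=W[...,2]; mn=im.min(2); near=np.hypot(W[...,0]-.5236,W[...,1]+.022)<.09
def rect(n,m):
    q=W[m]; print(n,len(q),[np.round(a,1) for a in cv2.minAreaRect((q[:,:2]*1000).astype(np.float32))] if len(q)>4 else '',q.mean(0).round(4) if len(q) else '',np.median(q[:,2]))
rect('joint',near&(z>.0365)&(z<.0425)&(mn>120))
rect('block',near&(z>.0425)&(z<.0475)&(mn<110))
rect('nest',near&(z>.009)&(z<.018))
rect('dow',near&(z>.049)&(z<.058))
n,l,st,ce=cv2.connectedComponentsWithStats((near&(z>.047)&(z<.058)).astype(np.uint8))
for k in range(1,n):
    if st[k,4]>8: rect(f'd{k} {ce[k].round(0)}',l==k)
E
```

```text
[ 0.52311172 -0.02199379  0.23227962] [ 3.14119224e+00 -1.54262400e-03 -2.93531913e+00] [-0.04  0.03  0.11  1.66  0.   -0.25]
joint 4222 [array([527.7, -20.8]), array([121.7,  49.9]), np.float64(12.4)] [ 0.5301 -0.0198  0.04  ] 0.040074532480104674
block 981 [array([516.7, -23. ]), array([82.9, 23.6]), np.float64(10.8)] [ 0.5166 -0.0229  0.0451] 0.045150850591054004
nest 7165 [array([522.2, -21.6]), array([169. ,  86.3]), np.float64(11.5)] [ 0.504  -0.0254  0.0141] 0.014086010925445425
dow 88 [array([517.1, -22.3]), array([83. ,  6.1]), np.float64(11.6)] [ 0.5128 -0.0235  0.0521] 0.052019563707228295
d1 [279. 127.] 62 [array([479.3, -30.5]), array([6.9, 7. ]), np.float64(11.8)] [ 0.479  -0.0304  0.0512] 0.05068623936297452
d8 [279. 211.] 52 [array([554.9, -14.6]), array([6.5, 6.4]), np.float64(61.5)] [ 0.5547 -0.0149  0.0511] 0.05099207251508571
```

View pics/lw.png

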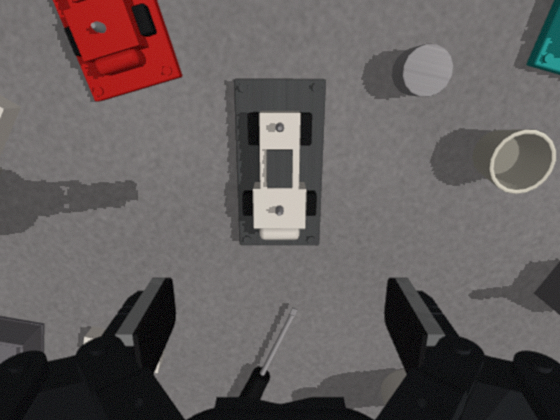

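The wrist view shows the lower half's dowels at (279,127) and (279,211). The spacing measures 77.3 mm against 78 and the yaw is about 11.8°. Next, the upper half.

Call:
jog_arm(increments=[[0.0026,-0.0375,0,0,0,0,1],[0.0026,-0.0375,0,0,0,0,1],[0.0026,-0.0375,0,0,0,0,1],[0.0026,-0.0375,0,0,0,0,1],[0.0026,-0.0375,0,0,0,0,1],[0.0026,-0.0375,0,0,0,0,1],[0.0026,-0.0375,0,0,0,0,1],[0.0026,-0.0375,0,0,0,0,1],[0,0,0,0,0,8.45,1],[0,0,0,0,0,8.45,1],[0,0,0,0,0,8.45,1],[0,0,0,0,0,8.45,1],[0,0,0,0,0,0,1],[0,0,0,0,0,0,1]])

```text
time: 15.1
position: [0.5657, -0.3197, 0.233]
tool_rot: [3.142, -0.0, 2.765]
force: [-0.7, 0.1, -0.0]
finger_gap: 1.0
finger_force: 0.0
```

```bash
cat > up.py <<'E'
from h import *
def meas(c0,zlo,zhi):
    im,d,W,o=wcloud(); print(o['position'].round(4),o['tool_rot'].round(4))
    z=W[...,2]; mn=im.min(2); near=np.hypot(W[...,0]-c0[0],W[...,1]-c0[1])<.09
    m=(near&(z>zlo)&(z<zhi)&(mn>100)).astype(np.uint8)
    q=W[m>0]; print('upper',len(q),[np.round(a,1) for a in cv2.minAreaRect((q[:,:2]*1000).astype(np.float32))],np.median(q[:,2]))
    cs,h=cv2.findContours(m,cv2.RETR_CCOMP,cv2.CHAIN_APPROX_NONE)
    ci=camera_info('wrist');M=ci['mount'];R=Ro.from_euler('xyz',o['tool_rot']).as_matrix();zt=np.median(q[:,2]); out=[]
    for k,c in enumerate(cs):
        if h[0][k][3]>=0 and len(c)>8:
            (u,v),s,a=cv2.minAreaRect(c); e=R@M[:3,3]+o['position']; r=R@M[:3,:3]@[(u-ci['cx'])/ci['fx'],(v-ci['cy'])/ci['fy'],1]
            P=e+r*(zt-e[2])/r[2]; print('hole',(round(u),round(v)),np.round(s,1),(P*1000).round(1)); out.append(P)
    if len(out)==2:
        out.sort(key=lambda P:P[0]); dv=out[1]-out[0]; print('len',np.hypot(*dv[:2]),'yaw',np.degrees(np.arctan2(dv[1],dv[0])),'mid',(out[0]+out[1])/2)
    return im
E
python3 - <<'E'
from up import *
im=meas((.565,-.32),.019,.028); cv2.imwrite('pics/uw.png',im[...,::-1])
E
```

```text
[ 0.5657 -0.3197  0.233 ] [ 3.1415e+00 -4.0000e-04  2.7649e+00]
upper 4910 [array([ 567.5, -322.1]), array([ 50. , 122.1]), np.float64(68.3)] 0.024056452642230663
hole (277, 200) [10.  9.] [ 593.5 -332.5   24.1]
hole (278, 122) [11. 10.] [ 521.9 -303.5   24.1]
len 0.07727096742553374 yaw -22.091315541193474 mid [ 0.5576969  -0.31799954  0.02405645]
```

View pics/uw.png

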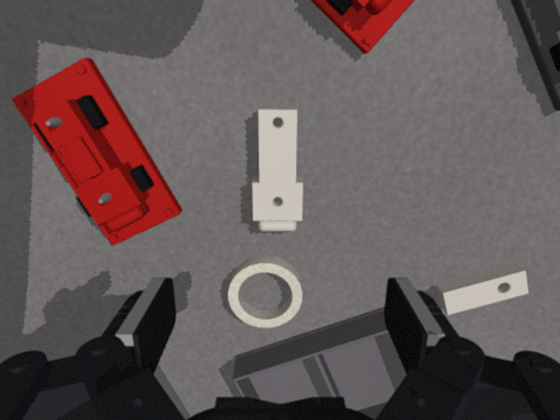

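Two holes at (278,122) and (277,200) measure 77.3 mm apart, again against 78, and the yaw is -22°. Going down to grip.

Call:
jog_arm(increments=[[0.0081,-0.0014,0.03,0,0,0,1],[0,0,0.04,0,0,0,1],[0,0,0.04,0,0,0,1],[0,0,0.04,0,0,0,1],[0,0,0.04,0,0,0,1],[0,0,0.03,0,0,0,1],[0,0,0.008,0,0,0,1],[0,0,0,0,0,0,1],[0,0,0,0,0,0,0.5],[0,0,0,0,0,0,0.2],[0,0,0,0,0,0,0],[0,0,0,0,0,0,0],[0,0,0,0,0,0,0]], squeeze=40)

```text
time: 16.45
position: [0.558, -0.3181, 0.0058]
tool_rot: [-3.141, 0.001, 2.762]
force: [-0.1, 0.2, -0.8]
finger_gap: 0.496
finger_force: 0.0
```

Call:
jog_arm(increments=[[0,0,0.003,0,0,0,0],[0,0,0,0,0,0,-0.1],[0,0,0,0,0,0,-0.3],[0,0,0,0,0,0,-1],[0,0,0,0,0,0,-1],[0,0,0,0,0,0,-1],[0,0,0,0,0,0,-1]], squeeze=90)

```text
time: 17.15
position: [0.5577, -0.318, 0.0022]
tool_rot: [3.142, -0.0, 2.762]
force: [-0.2, -0.5, 0.3]
finger_gap: 0.402
finger_force: 90.8
```

Call:
jog_arm(increments=[[0,0,-0.01,0,0,0,-1],[0,0,-0.03,0,0,0,-1],[0,0,-0.03,0,0,0,-1],[0,0,-0.03,0,0,0,-1],[0.02103,0.03707,0,0,0,0,-1],[0.02103,0.03707,0,0,0,0,-1],[0.02103,0.03707,0,0,0,0,-1],[0.02103,0.03707,0,0,0,0,-1],[0.02103,0.03707,0,0,0,0,-1],[0.02103,0.03707,0,0,0,0,-1],[0.02103,0.03707,0,0,0,0,-1],[0,0,0,0,0,-8.4,-1],[0,0,0,0,0,-8.4,-1],[0,0,0,0,0,-8.4,-1],[0,0,0,0,0,-8.4,-1],[0,0,0,0,0,0,-1],[0,0,0,0,0,0,-1],[0,0,0,0,0,0,-1]])

```text
time: 18.95
position: [0.5172, -0.0225, 0.1025]
tool_rot: [-3.142, 0.0, -2.938]
force: [-0.3, 0.3, -1.7]
finger_gap: 0.405
finger_force: 90.5
```

```bash
python3 - <<'E'
from up import *
from h import *
im=meas((.517,-.0225),.115,.135)
s,d,W,c=cloud('side'); 
np.savez('s2',im=s,W=W)
cv2.imwrite('pics/u2.png',np.hstack([cv2.resize(im[100:320,140:420,::-1],(400,314)),cv2.resize(s[120:277,190:390,::-1],(400,314))]))
z=W[...,2];near=np.hypot(W[...,0]-.52,W[...,1]+.02)<.09
q=W[near&(z>.119)&(z<.131)&(s.min(2)>100)]; print(len(q),[np.round(a,1) for a in cv2.minAreaRect((q[:,:2]*1000).astype(np.float32))] if len(q)>4 else '')
E
```

```text
[ 0.5172 -0.0225  0.1025] [-3.1415e+00  2.0000e-04 -2.9382e+00]
upper 20865 [array([515.6, -21.8]), array([97.2, 45.5]), np.float64(11.7)] 0.1244100697727181
hole (282, 390) [18. 17.] [555.2 -12.6 124.4]
hole (282, 214) [26.9 22.1] [479.  -28.4 124.4]
hole (268, 182) [5. 2.] [468.5 -35.3 124.4]
hole (256, 182) [4.2 4.9] [469.5 -39.5 124.4]
hole (269, 180) [2.8 3.5] [467.7 -35.2 124.4]
361 [array([530.4, -21.9]), array([123.8,  53.2]), np.float64(15.8)]
```

View pics/u2.png

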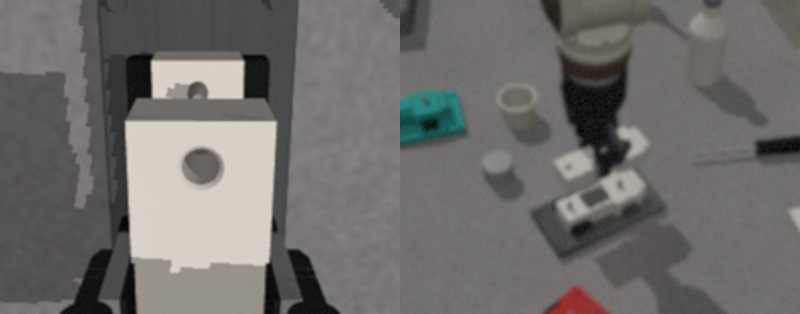

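```bash
python3 - <<'E'
from h import *
ci=camera_info('wrist');M=ci['mount']
im,d,W,o=wcloud();R=Ro.from_euler('xyz',o['tool_rot']).as_matrix();print(o['position'],o['tool_rot'],o['joints'][:3],R.round(4))
def ray(u,v,z):
    e=R@M[:3,3]+o['position']; r=R@M[:3,:3]@[(u-ci['cx'])/ci['fx'],(v-ci['cy'])/ci['fy'],1]
    P=e+r*(z-e[2])/r[2]; return P,R.T@(P-o['position'])
print(ray(282,390,.1244)); print(ray(282,214,.1244))
z=W[...,2];mn=im.min(2)
# lateral edges of things by row: upper top and lower pieces, tool-y
T=(W-o['position'])@R
for n,m in dict(upper=(abs(z-.1244)<.003)&(mn>100)&(T[...,0]<-.012)&(T[...,0]>-.06)&(abs(T[...,1])<.03),handle=(abs(z-.1244)<.003)&(mn>100)&(T[...,0]>.025)&(T[...,0]<.055)&(abs(T[...,1])<.03),lower=(abs(z-.040)<.003)&(mn>90)&(T[...,0]>.03),nest=(abs(z-.014)<.003)&(T[...,0]>.05),dow=(z>.047)&(z<.057)&(T[...,0]>.03)&(T[...,0]<.055)).items():
    t=T[m]
    if len(t): print(n,len(t),np.percentile(t[:,1],[1,50,99]).round(4),np.percentile(t[:,0],[1,50,99]).round(4))
E
```

```text
[ 0.51717837 -0.02252097  0.10239288] [-3.14157309e+00  8.49984594e-05 -2.93690696e+00] [-0.04351942 -0.00039425 -0.16308168] [[-9.791e-01 -2.033e-01  1.000e-04]
 [-2.033e-01  9.791e-01 -0.000e+00]
 [-1.000e-04 -0.000e+00 -1.000e+00]]
(array([ 0.55538315, -0.01248785,  0.1244    ]), array([-0.03944845,  0.00205777, -0.02200381]))
(array([ 0.47885681, -0.02849703,  0.1244    ]), array([ 0.03873442,  0.00193748, -0.02201045]))
upper 6180 [-0.0209  0.0008  0.0229] [-0.0452 -0.028  -0.0124]
handle 6324 [-0.0165  0.0009  0.0188] [0.0253 0.0379 0.0495]
lower 1614 [-0.0176  0.0005  0.1075] [0.0357 0.0439 0.0705]
nest 13232 [-0.1655 -0.0361  0.1103] [0.0506 0.074  0.1214]
dow 113 [-0.0036  0.0002  0.0035] [0.038  0.0402 0.0422]
```

```bash
python3 - <<'E'
from h import *
for _ in range(2):
    c=camera_info('wrist'); print(c['cx'],c['cy'],c['fx'],c['mount'][:3].round(5).tolist())
im,d,W,o=wcloud();R=Ro.from_euler('xyz',o['tool_rot']).as_matrix();T=(W-o['position'])@R
for v,u in [(390,270),(390,295),(300,282),(164,278),(250,282)]: print(u,v,d[v,u],T[v,u].round(4),W[v,u].round(4))
E
```

```text
279.64801502084384 205.62918305357837 368.21504724048157 [[-0.00052, -0.94677, -0.3219, 0.08286], [1.0, -0.00044, -0.00031, 0.00116], [0.00015, -0.3219, 0.94677, -0.14272]]
279.64801502084384 205.62918305357837 368.21504724048157 [[-0.00052, -0.94677, -0.3219, 0.08286], [1.0, -0.00044, -0.00031, 0.00116], [0.00015, -0.3219, 0.94677, -0.14272]]
270 390 0.15820397 [-0.0431 -0.0031 -0.0184] [ 0.56   -0.0168  0.1208]
295 390 0.15397339 [-0.0397  0.0075 -0.0218] [ 0.5545 -0.0071  0.1241]
282 300 0.1384088 [ 0.0047  0.002  -0.0231] [ 0.5122 -0.0215  0.1254]
278 164 0.19585726 [0.0408 0.0002 0.0498] [ 0.4772 -0.0306  0.0525]
282 250 0.13159814 [ 0.0255  0.002  -0.0232] [ 0.4918 -0.0258  0.1256]
```

The mount calibration drifts between calls, so I compare upper and dowel within one image: the upper sits about +1.1 mm along tool y. I'll shift, go down to just above the dowel tips and measure again.

Call:
jog_arm(increments=[[0,-0.0011,0.02,0,0,0,-1],[0,0,0.02,0,0,0,-1],[0,0,0.003,0,0,0,-1],[0,0,0,0,0,0,-1],[0,0,0,0,0,0,-1]])

```text
time: 19.65
position: [0.5179, -0.0236, 0.0603]
tool_rot: [-3.141, 0.001, -2.935]
force: [0.3, -1.0, -0.5]
finger_gap: 0.397
finger_force: 90.4
```

```bash
python3 - <<'E'
from h import *
im,d,W,o=wcloud();R=Ro.from_euler('xyz',o['tool_rot']).as_matrix();T=(W-o['position'])@R
print(o['position'],o['tool_rot'])
g=cv2.GaussianBlur(im,(3,3),0).min(2).astype(int)
# lateral edges per row on image
for v in range(90,250,8):
    r=g[v]; e=np.diff(r,prepend=r[0]); k=[(u,int(r[min(u+2,559)]-r[u-3])) for u in range(225,340) if abs(r[u+2]-r[u-3])>45 and abs(r[u+2]-r[u-3])==max(abs(r[j+2]-r[j-3]) for j in range(u-4,u+5))]
    print(v,round(float(W[v,282,2]),3),k)
s,_,_,_=cloud('side')
cv2.imwrite('pics/u3.png',np.hstack([cv2.resize(im[80:300,140:420,::-1],(510,400)),cv2.resize(s[160:260,240:350,::-1],(290,264)).repeat(2,0)[:400]]))
E
```

```text
[ 0.51785449 -0.02356831  0.06030072] [-3.14134535e+00  1.09001719e-03 -2.93507020e+00]
90 0.014 []
98 0.014 []
106 0.015 []
114 0.015 []
122 0.014 []
130 0.014 []
138 0.014 []
146 0.013 []
154 0.036 [(241, 90), (320, -87), (321, -87)]
162 0.04 [(241, 190), (321, -180), (322, -180)]
170 0.061 [(235, 86), (326, -79)]
178 0.073 [(231, 86), (330, -79), (331, -79)]
186 0.083 [(227, 184), (228, 184), (334, -181)]
194 0.082 [(228, 190), (334, -182)]
202 0.082 [(228, 189), (333, -182)]
210 0.061 [(229, 182), (269, -103), (294, 93), (333, -175)]
218 0.071 [(229, 154), (267, -69), (296, 92), (332, -127)]
226 0.078 [(229, 152), (272, -66), (293, 54), (332, -127)]
234 0.083 [(230, 154), (331, -127)]
242 0.082 [(230, 155), (331, -127)]
```

View pics/u3.png

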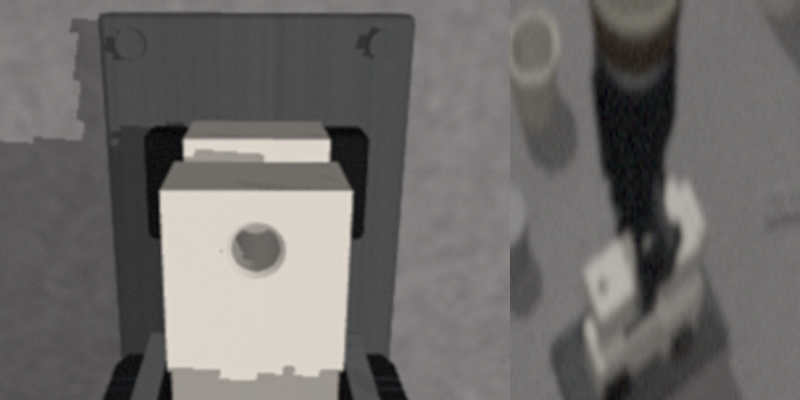

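```bash
python3 - <<'E'
from h import *
ci=camera_info('wrist');M=ci['mount'];print(M[:3,3])
im,d,W,o=wcloud();R=Ro.from_euler('xyz',o['tool_rot']).as_matrix()
print(o['position'])
g=im.astype(float).mean(2)
def ray(u,v,z):
    e=R@M[:3,3]+o['position']; r=R@M[:3,:3]@[(u-ci['cx'])/ci['fx'],(v-ci['cy'])/ci['fy'],1]
    return R.T@(e+r*(z-e[2])/r[2]-o['position'])
for us in [(300,316),(288,300),(262,274),(246,258)]:
    c=g[135:240,us[0]:us[1]].mean(1); e=np.abs(np.gradient(c)); pk=[i for i in range(2,len(e)-2) if e[i]==e[i-2:i+3].max() and e[i]>6]
    print(us,[(i+135+round(float(0.5*(e[i-1]-e[i+1])/(e[i-1]-2*e[i]+e[i+1])),2),round(e[i])) for i in pk], W[190:235,(us[0]+us[1])//2,2].mean())
for v,z in [(155,.04),(156,.04),(184,.0823),(185,.0823),(168,.0583),(169,.0583)]: print(v,z,ray(281,v,z))
# hole ellipse
m=((g[200:232,255:310]<190)*255).astype(np.uint8)
for c in cv2.findContours(m,cv2.RETR_EXTERNAL,cv2.CHAIN_APPROX_NONE)[0]:
    if len(c)>30: (u,v),s,_=cv2.fitEllipse(c); print('hole',u+255,v+200,s,ray(u+255,v+200,.0823))
E
```

```text
[ 0.08285782  0.0011575  -0.14271957]
[ 0.51798379 -0.02355854  0.06040288]
(300, 316) [(145.99, 13), (155.69, 43), (168.81, 48), (184.35, 47)] 0.08221051577054508
(288, 300) [(145.94, 14), (155.71, 43), (168.82, 48), (184.34, 48), (207.51, 10), (225.64, 9)] 0.08474571791073018
(262, 274) [(145.71, 13), (155.6, 43), (162.72, 29), (168.58, 17), (184.21, 45), (207.15, 11), (225.97, 8)] 0.083422615926137
(246, 258) [(145.77, 14), (155.37, 47), (161.71, 14), (165.96, 16), (184.21, 45)] 0.08224117181215863
155 0.04 [0.05131624 0.00172087 0.02032503]
156 0.04 [0.05086487 0.00172117 0.02032571]
184 0.0823 [ 0.04956194  0.00158131 -0.02197233]
185 0.0823 [ 0.04920983  0.00158155 -0.0219718 ]
168 0.0583 [0.04959234 0.00166114 0.00202763]
169 0.0583 [0.04918224 0.00166141 0.00202825]
hole 281.4894428253174 216.5755729675293 (27.98810577392578, 30.563621520996094) [ 0.03775207  0.00176049 -0.02195461]
```

The upper's end edge is 1.5 mm short of the lower's along tool x, and the lateral error is within 0.3 mm. I'll correct that and lower it.

Call:
jog_arm(increments=[[0.0015,0.0002,0,0,0,0,-1],[0,0,0.002,0,0,0,-1],[0,0,0.002,0,0,0,-1],[0,0,0.002,0,0,0,-1],[0,0,0.002,0,0,0,-1],[0,0,0.002,0,0,0,-1],[0,0,0,0,0,0,-1]], squeeze=110)

```text
time: 20.5
position: [0.5157, -0.0236, 0.0489]
tool_rot: [3.141, -0.001, -2.935]
force: [-0.3, -0.2, -0.6]
finger_gap: 0.396
finger_force: 113.6
```

Call:
jog_arm(increments=[[0,0,0.001,0,0,0,-1],[0,0,0.001,0,0,0,-1],[0,0,0.001,0,0,0,-1],[0,0,0.001,0,0,0,-1],[0,0,0,0,0,0,-1]])

```text
time: 21.0
position: [0.516, -0.0237, 0.0456]
tool_rot: [-3.142, 0.0, -2.935]
force: [-2.6, -1.2, 4.4]
finger_gap: 0.399
finger_force: 114.3
```

Call:
jog_arm(increments=[[0,0,0.001,0,0,0,-1],[0,0,0.001,0,0,0,-1],[0,0,0.001,0,0,0,-1],[0,0,0,0,0,0,-1]])

```text
time: 21.4
position: [0.516, -0.0236, 0.0427]
tool_rot: [-3.141, 0.0, -2.935]
force: [-3.9, 0.2, 6.7]
finger_gap: 0.394
finger_force: 114.6
```

Call:
jog_arm(increments=[[0.0003,0,0.001,0,0,0,-1],[0,0,0.001,0,0,0,-1],[0,0,0.001,0,0,0,-1],[0,0,0,0,0,0,-1],[0,0,0,0,0,0,-1]])

```text
time: 21.9
position: [0.516, -0.0237, 0.0422]
tool_rot: [-3.141, 0.002, -2.935]
force: [-11.3, -0.4, 25.8]
finger_gap: 0.396
finger_force: 117.7
```

Call:
jog_arm(increments=[[0.0004,0,0,0,0,0,-1],[0,0,0,0,0,0,-1],[0,0,0,0,0,0,-1],[0,0,0,0,0,0,-1]])

```text
time: 22.3
position: [0.516, -0.0237, 0.0422]
tool_rot: [-3.141, 0.003, -2.935]
force: [-7.9, 1.8, 24.5]
finger_gap: 0.394
finger_force: 117.5
```

```bash
python3 - <<'E'
from h import *
im,d,W,o=wcloud(); T=None; z=W[...,2]
m=(im.min(2)>100)&(z>.055)&(z<.075)&(np.hypot(W[...,0]-.52,W[...,1]+.022)<.08)
q=W[m]; A=np.c_[q[:,:2],np.ones(len(q))]; k=np.linalg.lstsq(A,q[:,2],rcond=None)[0]
print(len(q),'top z',np.median(q[:,2]),'slope',k[:2],o['position'],o['force'])
s,_,V,_=cloud('scene'); z=V[...,2]; n=(s.min(2)>110)&(z>.05)&(z<.075)&(np.hypot(V[...,0]-.52,V[...,1]+.022)<.08); q=V[n]; print('scene top',len(q),np.median(q[:,2]),[np.median(q[q[:,0]<.5,2]),np.median(q[q[:,0]>.54,2])])
q=V[(np.hypot(V[...,0]-.4655,V[...,1]-.1925)<.04)&(z>.041)&(z<.048)]; print('rim',cv2.minAreaRect((q[:,:2]*1000).astype(np.float32)))
q=V[(np.hypot(V[...,0]-.594,V[...,1]-.331)<.03)&(z>.12)&(z<.13)]; print('brushtop',q.mean(0))
cv2.imwrite('pics/f.png',np.hstack([cv2.resize(im[80:300,140:420,::-1],(400,314)),cv2.resize(s[185:295,210:350,::-1],(400,314))]))
E
```

```text
20914 top z 0.0641039417017682 slope [0.00517836 0.00148785] [ 0.5160445  -0.02365375  0.04223741] [-7.91091835  1.76241853 24.52627712]
scene top 419 0.06258431477568505 [np.float64(0.05693429531023231), np.float64(0.06256747041277111)]
rim ((466.9244384765625, 193.6205291748047), (59.89128494262695, 56.738990783691406), 57.64807891845703)
brushtop [0.59585464 0.33181227 0.12395204]
```

View pics/f.png

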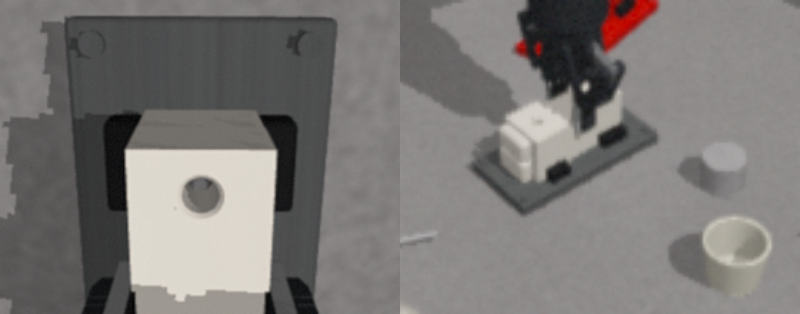

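The upper half is seated. Its top is at 64 mm (40 + 24), it is level, its sides are flush with the lower half, and a dowel shows in the handle hole. It is pressed at 24 N. Handing in.

```bash
python3 -c "
from bench import *
print(hand_in())"
```

```text
the job is handed in; nothing more can be done
None
```

The job is handed in at about 22 s of robot time: the brush was dipped, dabbed and put back upright in its holder, and the upper half is closed on both dowels and held pressed at about 24 N; hand-in returned no verdict.

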